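# Put the inking tray away on the case, rolling its roller onto the ink

### The arm

A 6-joint arm with a two-finger parallel gripper is mounted at the origin on the work surface. World frame = base frame: x ahead of the robot, y to its left, z up, the work surface at z = 0. Lengths are in m, angles in rad, forces in N, time in s.
With the tool pointing down it reaches from about 0.375 to 0.975 m from the base axis. Payload 3.8 kg.
Tool frame: the origin (TCP) lies at the very end of the fingers, on their centre line; the grasp point (between the pads) lies 19 mm behind it; z points along the fingers, y is the line along which they close (so a half turn about z gives the same grasp; the last joint's range is limited). The gripper opens to 85 mm and grips with 20 to 120 N. Pads are 22 mm wide; open, the fingers measure 114 mm over their backs; the gripper's body (76 mm by 85 mm) begins 54 mm behind the grasp point. The pads swing forward as they close: fully open they stand 13 mm farther back than shut.
Start: joints at [-1.158, 0.264, 1.604, -0, 1.274, -0.037], TCP at [0.293, -0.608, 0.231] pointing down, gripper open.
Joint ranges: [-2.63, 2.63], [-0.94, 2.18], [0.31, 2.57], [-1.31, 4.45], [0, 2.66], [-2.55, 2.55]. Speed limits (rad/s): [2.57, 2.57, 3.14, 3.14, 3.14, 3.14].

### API

Orientations are given as a rotation vector (axis times angle).
In Python, from workcell import bot, vision gives the robot as it stands. The module is installed in compiled form; this text tells all that it offers.
- The arm moves only by the tool play_rows, never from a script. Its argument "moves" is a list that holds one entry, the list of rows, each a list of 7 numbers: the turn, a rotation vector about the tool's x, y, z as a fraction of full scale, then the shift along the tool's x, y, z as a fraction of full scale, then the finger opening in mm, from 0 to 85.4. In form: [[[ax, ay, az, x, y, z, jaw], ...]]. A call has 1 to 5 rows; each row shifts and turns the commanded pose from where the row before left it, along the tool's axes as they then stand; what a row does not reach is not made up. Full scale, the value 1, is 0.1 m for a shift and 0.5 rad for a turn. A row lasts 1/12 s, in which the tool goes at most 41.7 mm and 7.16 degrees, less where a joint would pass 70% of its speed; a pose out of reach is approached as far as the arm can. A call with a number of a shift or a turn outside -1 to 1 is refused whole. A call with a gripper value outside its range is refused whole. The fingers move at their own pace and stop on an object; "newtons" is the grip in N (left out, the last holds). Time passes only in rows, so rows that do not move let the fingers close. It gives the time, the measured TCP pose, the force, the opening and the grip force at its end, in the units of the state.
- bot.read_state(): the state, without advancing time (a new reading comes with each control period).
- vision.read_camera(name): name is "side" or "top"; returns a dict with "image" (400x640x3 uint8, red, green, blue), "depth" (400x640 float32, m along the optical axis (not along the pixel's ray), 0 where there is no reading), "K" (3x3 intrinsics, pixels), "dist" ([k1, k2, p1, p2, k3] as OpenCV has them; the pictures are not rectified), "R" (3x3) and "t" (3): a world point X has camera coordinates R X + t. Camera axes: x right, y down, z forward; pixel columns grow to the right and rows downward; lengths in m; the calibration is good to about 2 mm. A picture is of the moment at which its call begins.
- bot.finish_job(): hands the job in; it is judged then, once.
The state is a dict: "time": time; "q": joint angles; "joint_vel": joint speeds; "joint_torque": joint torques, N m; "tool_pos": TCP position; "tcp_rot": TCP orientation; "wrist_force": force on the tool from outside, world axes, zero at the start; "torque": the same for the moment, N m; "width": opening from 0.0 (shut) to 1.0 (fully open); "grip_force": force on a finger pad.
Only numpy, scipy, OpenCV 4.12 (cv2) and the standard library are available. Lean on these libraries where they do the work, as an engineer would, in place of code of your own. Each camera call takes 0.05 s, during which the arm holds its last target. There are 200 camera calls.

### The job

Put the inking tray away on the white-lidded storage case with its roller on the ink, so that the rubber does not dry: lift the tray by its handle with the big loose roller lying on it, and by gently tipping the tray while you hold it roll the roller onto the black ink patch in the middle, without touching the inky roller and without ever letting it run against the lip at either end. Hold the tray just above the case until the roller has lain on the patch for three seconds, then set the tray down gently, square and centred on the lid, and let go with the roller still on the patch. Leave the fish, the jar and the flask where they are.

Things in the scene. Friction and masses are not known exactly. Their poses are not given: they have to be found in the camera images.
- tray: Flat aluminium inking tray, 140 mm wide (its x), 340 mm long (its y), floor 4 mm thick, nominal 0.28 kg. Origin: centre of its underside; x away from the handle, z up. A straight black handle sticks out on the -x side, roughly towards the robot. It starts on the table left or right of the robot. In the gripper it sags out of level by up to about 0.02 rad.
- tray_grip (a point): Middle of the tray's handle, to pinch from above across its 20 mm width (along the tray's y): at tray x -118 mm, y 0, 28 mm above the tray's underside. The handle is 90 mm long (x -171 to -81 mm) and 18 mm high, its lower side 19 mm above the underside.
- ink (a point): Centre of the black ink patch on the tray's floor: at tray x 0, y 0, 4 mm above the underside. The patch is 116 mm (x) by 40 mm (y); the roller lies on it when its centre is within 20 mm of this point along the tray's y.
- lip (a point): Middle of the inner face of the tray's +y end lip, at tray y +166 mm; the other end lip is its mirror at -166 mm. The lip round the tray is 4 mm thick and 16 mm high above the underside. The roller touches an end lip when its centre is 131 mm from the tray's centre along y.
- roller: Loose dark red rubber ink roller lying across the tray near its +y end: solid drum, diameter 70, length 92 mm, nominal 0.30 kg, small wooden grips. Origin: drum centre, 39 mm above the tray's underside; x is the axle. Along tray y it starts to roll at a tilt of 0.009 to 0.020 rad (varies), then speeds up by 2/3 g x (tilt - that); tray acceleration a acts like a tilt a/g the other way.
- case: Closed plastic storage case with pale sides, black latches and a flat white lid, fixed on the table on the other side of the robot: lid 240 mm (its x) by 360 mm (its y), top of the lid 84 mm above the table. Origin: centre of its underside, z up; the tray is square on it when the two x axes agree.
- fish: Grey resin practice fish about 220 mm long and 52 mm high, loose, lying on paper between the tray and the case. Origin: centre of its underside.
- jar: Yellow ink jar with a white cap and label, diameter 52 mm, 60 mm high, loose, nearer the robot between the tray and the case. Origin: centre of its underside.
- flask: Teal flask, diameter 66 mm, 200 mm high, loose, standing at the far side of the table. Origin: centre of its underside.
There are look-alikes about, which are no part of the job. What is shaped like the roller but blue or yellow is not meant.

How it is judged:
By the outcome, as a careful person would: the job done as asked, in the order asked, and still so for the second after the job is handed in, with the robot touching nothing.
It also fails if it takes over 72 s, if anything falls off the work surface, if the arm or the gripper's body presses on something with over 40 N, if the wrist force passes 120 N, or if a joint passes its speed limit or range.

## Working session

There is one attempt and no reset: what is moved stays moved. The work goes in short steps, Python scripts to look and compute and a tool call to move; the robot and the scene stay as the last step left them, time stands still between calls to the robot, and variables do not carry over. Pictures are saved under pics/ and viewed, at most 10 in all, crops included, and the job is handed in when it is done.

Besides the shell and the picture viewer there is one more tool, called after ">>>" as name([rows], argument=value, ...), one row to a line, values as JSON. play_rows: Moves the arm, as the interface text tells. Its arguments: {"type":"object","properties":{"moves":{"type":"array","items":{"type":"array","items":{"type":"array","items":{"type":"number"}}}},"newtons":{"type":"number"}},"required":["moves"]}

```bash
mkdir -p pics
cat > h.py <<'E'
import numpy as np, cv2
from workcell import bot, vision
from scipy.spatial.transform import Rotation as Ro
def cam(n): return vision.read_camera(n)
def ray(c,uv):
    p=cv2.undistortPoints(np.array(uv,float).reshape(-1,1,2),c["K"],np.array(c["dist"],float)).reshape(-1,2)
    d=np.c_[p,np.ones(len(p))]@c["R"]; o=-c["R"].T@c["t"]; return o,d
def onz(c,uv,z):
    o,d=ray(c,uv); return o+d*((z-o[2])/d[:,2])[:,None]
def deproj(c,uv):
    uv=np.array(uv).reshape(-1,2); o,d=ray(c,uv); z=c["depth"][uv[:,1].astype(int),uv[:,0].astype(int)]
    return o+d*z[:,None]
def save(c,f): cv2.imwrite(f,c["image"][:,:,::-1])
E
python3 - <<'E'
from h import *
for n in("top","side"):
    c=cam(n); save(c,f"pics/{n}0.png"); np.savez(f"{n}0.npz",**{k:np.array(v) for k,v in c.items()})
    print(n,-c["R"].T@c["t"],c["R"].round(2).tolist())
s=bot.read_state(); print(s)
E
```

```text
top [0.42144622 0.12074438 1.29390746] [[-0.03, -1.0, -0.0], [-0.99, 0.03, -0.11], [0.11, -0.0, -0.99]]
side [0.15110964 0.64845827 0.71352217] [[-0.78, -0.63, -0.01], [-0.43, 0.55, -0.72], [0.46, -0.55, -0.7]]
{'time': 0.1, 'q': array([-1.15790528e+00,  2.64656595e-01,  1.60526849e+00,  4.13893039e-05,
        1.27372909e+00, -3.69073728e-02]), 'joint_vel': array([-0.00137081, -0.00088879, -0.00242061, -0.00239317, -0.00042502,
        0.00186158]), 'joint_torque': array([-4.53797588e-05, -5.16709363e+01, -3.68589735e+01, -4.15067609e-05,
        6.27748886e-03,  2.37593945e-06]), 'tool_pos': array([ 0.29321081, -0.60723099,  0.23008407]), 'tcp_rot': array([-3.06049944e+00, -7.00128746e-01,  5.43778422e-04]), 'wrist_force': array([-0.51920735,  0.18632984,  0.94335335]), 'torque': array([ 0.05421459,  0.04331085, -0.04150529]), 'grip_force': 0.0, 'width': 1.0011130289286112}
```

View pics/top0.png

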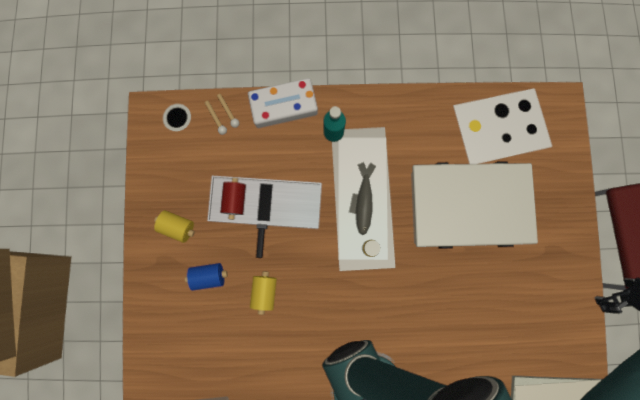

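View pics/side0.png

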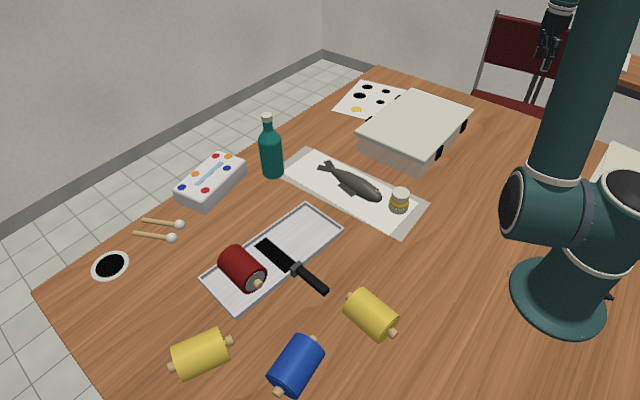

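The top view shows these candidates for the roller: the red drum on the tray at (233,198), and loose drums in yellow (174,226), yellow (263,293) and blue (206,277). I choose the red one.
- **Tray:** at (265,202), with its handle at (261,242). The look-alike is the dotted white box at (283,102).
- **Case:** lid at (476,205). The look-alike is the palette sheet at (503,126).
- **Leave alone:** fish (365,200), jar (371,248), flask (335,125).

Run:
```python
from h import *
c=dict(np.load("top0.npz")); im=c["image"]; hsv=cv2.cvtColor(im,cv2.COLOR_RGB2HSV)
def big(m,box):
    z=np.zeros_like(m); x0,y0,x1,y1=box; z[y0:y1,x0:x1]=m[y0:y1,x0:x1]
    cs,_=cv2.findContours(z,cv2.RETR_EXTERNAL,cv2.CHAIN_APPROX_NONE); return max(cs,key=cv2.contourArea).reshape(-1,2)
def rect(P):
    r=cv2.minAreaRect((P[:,:2]*1000).astype(np.float32)); return np.round(r[0],1),np.round(r[1],1),round(r[2],2)
H,S,V=cv2.split(hsv)
gray=((S<60)&(V>90)).astype(np.uint8)
k=big(gray,(195,165,330,240)); print("tray",rect(onz(c,cv2.convexHull(k).reshape(-1,2),.016)))
k=big(gray,(405,155,545,255)); k=cv2.convexHull(k).reshape(-1,2);print("lid",rect(onz(c,k,.084)))
dark=(V<60).astype(np.uint8)
k=big(dark,(245,226,280,270)); P=onz(c,k,.037); print("handle",rect(P),len(k))
k=big(dark,(245,170,285,226)); P=onz(c,k,.004); print("ink",rect(P))
red=(((H<8)|(H>172))&(S>140)).astype(np.uint8)
k=big(red,(215,170,250,225)); P=onz(c,k,.045); print("roller",rect(P))
for n,uv in dict(lidc=(476,205),handle=(261,242),roller=(233,198),flask=(336,112),jar=(371,247),fish=(365,200),table=(300,300)).items(): print(n,deproj(c,[uv]).round(3))
cr=cv2.resize(im[160:320,150:340],None,fx=4,fy=3.7)[:,:,::-1]; cv2.imwrite("pics/crop.png",cr)
```

```text
tray (array([573.5, 302.5]), array([341.6, 141.9]), 84.53)
lid (array([ 555.2, -319.4]), array([360.8, 265.1]), 89.61)
handle (array([448.7, 312.8]), array([18.5, 87. ]), 85.77) 68
ink (array([574.5, 302.8]), array([ 34. , 109.5]), 84.7)
roller (array([585.6, 393. ]), array([63.7, 92.2]), 84.74)
lidc [[ 0.539 -0.323  0.085]]
handle [[0.45  0.311 0.034]]
roller [[0.579 0.386 0.075]]
flask [[0.787 0.081 0.205]]
jar [[0.421 0.121 1.294]]
fish [[ 0.566 -0.003  0.05 ]]
table [[ 0.273  0.2   -0.   ]]
```

View pics/crop.png

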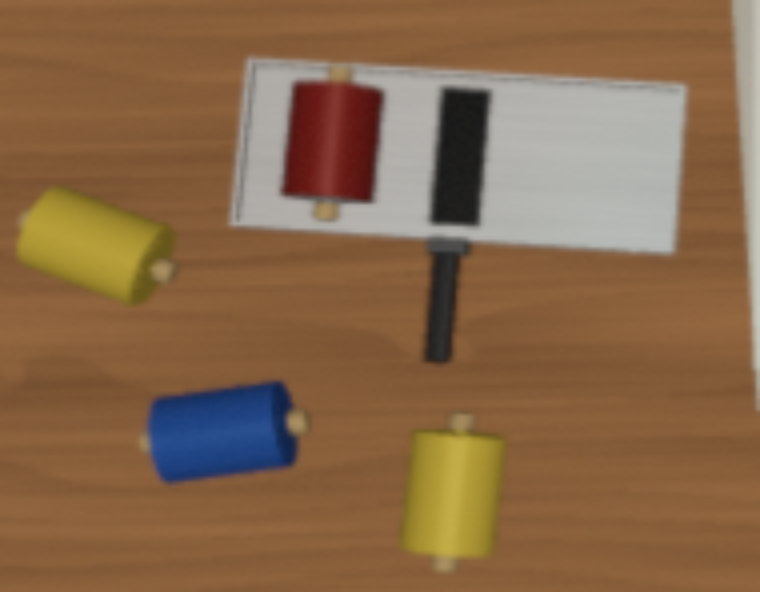

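The crop confirms the red drum is on the tray near its +y end, with the handle pointing towards the robot. Sizes agree with the description: tray 342x142 mm, handle 87x18 mm, roller length 92 mm. The roller sits at tray y of about +91 mm. Next I turn and travel to above the handle.

>>> play_rows([
  [[0,0,0.216,0,0,0,60],[0,0,0.216,0,0,0,60],[0,0,0.216,0,0,0,60],[0,0,0.216,0,0,0,60],[0,0,0.216,0,0,0,60]],
], newtons=60)

```text
time: 0.52
tool_pos: [0.2933, -0.6074, 0.2305]
tcp_rot: [-3.137, 0.15, 0.001]
wrist_force: [0.4, -0.3, -0.1]
width: 0.703
grip_force: 0.0
```

>>> play_rows([
  [[0,0,0,0.03,-0.2,0,60],[0,0,0,0.03,-0.37,0,60],[0,0,0,0.03,-0.37,0,60],[0,0,0,0.03,-0.37,0,60],[0,0,0,0.03,-0.37,0,60]],
])

```text
time: 0.93
tool_pos: [0.3233, -0.44, 0.2304]
tcp_rot: [-3.137, 0.143, 0.001]
wrist_force: [0.2, -0.6, 0.6]
width: 0.701
grip_force: 0.0
```

>>> play_rows([
  [[0,0,0,0.03,-0.37,0,60],[0,0,0,0.03,-0.37,0,60],[0,0,0,0.03,-0.37,0,60],[0,0,0,0.03,-0.37,0,60],[0,0,0,0.03,-0.37,0,60]],
])

```text
time: 1.35
tool_pos: [0.3547, -0.2571, 0.2308]
tcp_rot: [-3.138, 0.143, 0.0]
wrist_force: [1.7, -0.6, -0.1]
width: 0.707
grip_force: 0.0
```

>>> play_rows([
  [[0,0,0,0.03,-0.37,0,60],[0,0,0,0.03,-0.37,0,60],[0,0,0,0.03,-0.37,0,60],[0,0,0,0.03,-0.37,0,60],[0,0,0,0.03,-0.37,0,60]],
])

```text
time: 1.77
tool_pos: [0.3863, -0.0743, 0.2311]
tcp_rot: [3.138, -0.142, 0.0]
wrist_force: [0.7, -0.1, -0.4]
width: 0.704
grip_force: 0.0
```

>>> play_rows([
  [[0,0,0,0.03,-0.37,0,60],[0,0,0,0.03,-0.37,0,60],[0,0,0,0.03,-0.37,0,60],[0,0,0,0.03,-0.37,0,60],[0,0,0,0.03,-0.37,0,60]],
])

```text
time: 2.18
tool_pos: [0.4179, 0.1087, 0.2311]
tcp_rot: [3.138, -0.141, 0.0]
wrist_force: [1.2, -0.8, 0.3]
width: 0.7
grip_force: 0.0
```

>>> play_rows([
  [[0,0,0,0.03,-0.37,0,60],[0,0,0,0.03,-0.3,0,60],[0,0,0,0.02,-0.2,0,60],[0,0,0,0,0,0,60],[0,0,0,0,0,0,60]],
])

```text
time: 2.6
tool_pos: [0.4337, 0.1934, 0.2307]
tcp_rot: [3.138, -0.138, -0.002]
wrist_force: [0.1, -0.0, -0.3]
width: 0.703
grip_force: 0.0
```

```bash
cat >> h.py <<'E'
def tocmd(dw): # world shift -> tool-axis full-scale
    s=bot.read_state(); return (Ro.from_rotvec(s["tcp_rot"]).inv().apply(dw)*10).round(3)
def att():
    s=bot.read_state(); M=Ro.from_rotvec(s["tcp_rot"]).as_matrix(); return s["time"],s["tool_pos"].round(4),"yaw",round(np.arctan2(M[1,0],M[0,0]),4),"y_up",round(-M[2,1],4),"xz",round(M[2,0],4)
E
python3 - <<'E'
from h import *
print(att(),bot.read_state()["q"].round(2)); p=bot.read_state()["tool_pos"]
print(tocmd(np.array([.456,.3132,.010])-p))
c=cam("top"); ys,xs=np.mgrid[150:260,400:550]; uv=np.c_[xs.ravel(),ys.ravel()]; P=deproj(c,uv)
m=(P[:,2]>.074)&(P[:,2]<.095); print(m.sum(),np.median(P[m,2]))
r=cv2.minAreaRect((onz(c,uv[m],.084)[:,:2]*1000).astype(np.float32)); print(r)
im=c["image"]; 
g=(im.min(2)>195).astype(np.uint8); print("lid rgb",im[205,476],im[243,476],im[247,476])
E
```

```text
(2.6, array([0.4337, 0.1934, 0.2307]), 'yaw', np.float64(-0.0877), 'y_up', np.float64(-0.001), 'xz', np.float64(-0.0013)) [ 0.37 -0.12  2.02 -0.    1.25  2.03]
[ 0.12  -1.215  2.205]
9917 0.08406012023446086
((542.0236206054688, -320.125732421875), (360.9455261230469, 252.18099975585938), 89.65950775146484)
lid rgb [188 184 168] [186 182 165] [133  92  57]
```

>>> play_rows([
  [[0,0,0,0.03,-0.3,0.2,60],[0,0,0,0.03,-0.3,0.3,60],[0,0,0,0.03,-0.3,0.3,60],[0,0,0,0.03,-0.215,0.3,60],[0,0,0,0,-0.1,0.2,60]],
])

```text
time: 3.07
tool_pos: [0.4565, 0.3115, 0.0999]
tcp_rot: [3.138, -0.143, -0.002]
wrist_force: [-0.2, -1.7, -0.6]
width: 0.7
grip_force: 0.0
```

Run:
```python
from h import *
print(att()); p=bot.read_state()["tool_pos"]
print(tocmd(np.array([.456,.3132,.010])-p))
c=cam("side"); im=c["image"]; save(c,"pics/side1.png")
# handle check from the saved side view: dark handle contour, two views
c=dict(np.load("side0.npz")); V=cv2.cvtColor(c["image"],cv2.COLOR_RGB2HSV)[:,:,2]
m=(V<60).astype(np.uint8); z=np.zeros_like(m); z[255:300,285:335]=m[255:300,285:335]
k=np.argwhere(z)[:,::-1]; P=deproj(c,k); P=P[(P[:,2]>.03)&(P[:,2]<.045)]; print("handle top side cam",len(P),P.mean(0),P.min(0),P.max(0))
c=cam("top"); ys,xs=np.mgrid[150:260,400:550]; uv=np.c_[xs.ravel(),ys.ravel()]; P=deproj(c,uv)
m=(abs(P[:,2]-.084)<.004); M=m.reshape(xs.shape).astype(np.uint8); M=cv2.morphologyEx(M,cv2.MORPH_OPEN,np.ones((25,25),np.uint8))
q=np.argwhere(M)[:,::-1]+[400,150]
print(cv2.minAreaRect((onz(c,q,.084)[:,:2]*1000).astype(np.float32)))
```

```text
(3.0667, array([0.4565, 0.3115, 0.0999]), 'yaw', np.float64(-0.0909), 'y_up', np.float64(-0.0009), 'xz', np.float64(-0.0015))
[-0.005 -0.017  0.899]
handle top side cam 349 [0.44598566 0.31823416 0.03684342] [0.40360781 0.29985579 0.03018191] [0.50387616 0.32961587 0.04058347]Traceback (most recent call last):
  File "<stdin>", line 12, in <module>
  File "h.py", line 9, in onz
    o,d=ray(c,uv); return o+d*((z-o[2])/d[:,2])[:,None]
        ~~~^^^^^^
  File "h.py", line 6, in ray
    p=cv2.undistortPoints(np.array(uv,float).reshape(-1,1,2),c["K"],np.array(c["dist"],float)).reshape(-1,2)
      ~~~~~~~~~~~~~~~~~~~^^^^^^^^^^^^^^^^^^^^^^^^^^^^^^^^^^^^^^^^^^^^^^^^^^^^^^^^^^^^^^^^^^^^^
cv2.error: OpenCV(4.12.0) /io/opencv/modules/calib3d/src/undistort.dispatch.cpp:347: error: (-215:Assertion failed) CV_IS_MAT(_src) && CV_IS_MAT(_dst) && (_src->rows == 1 || _src->cols == 1) && (_dst->rows == 1 || _dst->cols == 1) && _src->cols + _src->rows - 1 == _dst->rows + _dst->cols - 1 && (CV_MAT_TYPE(_src->type) == CV_32FC2 || CV_MAT_TYPE(_src->type) == CV_64FC2) && (CV_MAT_TYPE(_dst->type) == CV_32FC2 || CV_MAT_TYPE(_dst->type) == CV_64FC2) in function 'cvUndistortPointsInternal'
```

View pics/side1.png

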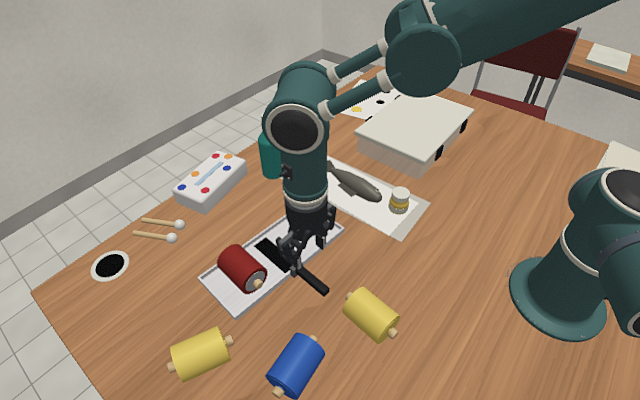

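The side view shows the fingers astride the handle line at about (300,265), with the red roller undisturbed at (242,268). Next I lower and grip.

>>> play_rows([
  [[0,0,0,-0.005,-0.017,0.2,60],[0,0,0,0,0,0.25,60],[0,0,0,0,0,0.25,60],[0,0,0,0,0,0.14,55],[0,0,0,0,0,0.06,50]],
])

```text
time: 3.58
tool_pos: [0.4557, 0.3107, 0.0116]
tcp_rot: [3.136, -0.144, -0.003]
wrist_force: [0.6, 0.6, -0.2]
width: 0.586
grip_force: 0.0
```

>>> play_rows([
  [[0,0,0,0,0,0,40],[0,0,0,0,0,0,34],[0,0,0,0,0,0,30],[0,0,0,0,0,0,28],[0,0,0,0,0,0,26]],
])

```text
time: 4.0
tool_pos: [0.4575, 0.3137, 0.014]
tcp_rot: [-3.137, 0.142, -0.003]
wrist_force: [0.4, 0.2, -0.6]
width: 0.303
grip_force: 0.0
```

Run:
```python
from h import *
print(att(), bot.read_state()["width"],bot.read_state()["wrist_force"])
c=dict(np.load("top0.npz")); ys,xs=np.mgrid[150:260,400:550]; uv=np.c_[xs.ravel(),ys.ravel()]; P=deproj(c,uv)
M=(abs(P[:,2]-.084)<.006).reshape(xs.shape).astype(np.uint8); M=cv2.morphologyEx(M,cv2.MORPH_CLOSE,np.ones((3,3),np.uint8));M=cv2.morphologyEx(M,cv2.MORPH_OPEN,np.ones((15,25),np.uint8))
q=np.argwhere(M)[:,::-1]+[400,150]; print(len(q))
print(cv2.minAreaRect((onz(c,q,.084)[:,:2]*1000).astype(np.float32)))
# edges in colour along mid column/row
im=c["image"].astype(int)
print([im[r,470].sum() for r in range(158,172)],[im[r,470].sum() for r in range(238,254)])
print([im[205,x].sum() for x in range(408,422)],[im[205,x].sum() for x in range(528,544)])
print(onz(c,[(470,165),(470,245),(414,205),(536,205)],.084).round(4))
```

```text
(4.0, array([0.4575, 0.3137, 0.014 ]), 'yaw', np.float64(-0.0903), 'y_up', np.float64(0.0015), 'xz', np.float64(0.0021)) 0.3025501179029852 [ 0.40530666  0.23124747 -0.6238695 ]
9813
((541.8416137695312, -320.6787414550781), (359.3244323730469, 240.93357849121094), 89.44112396240234)
[np.int64(563), np.int64(563), np.int64(562), np.int64(558), np.int64(550), np.int64(514), np.int64(476), np.int64(505), np.int64(519), np.int64(522), np.int64(525), np.int64(523), np.int64(525), np.int64(525)] [np.int64(537), np.int64(538), np.int64(543), np.int64(538), np.int64(539), np.int64(531), np.int64(495), np.int64(406), np.int64(296), np.int64(269), np.int64(268), np.int64(262), np.int64(265), np.int64(266), np.int64(260), np.int64(258)]
[np.int64(277), np.int64(276), np.int64(281), np.int64(282), np.int64(272), np.int64(264), np.int64(288), np.int64(439), np.int64(525), np.int64(540), np.int64(540), np.int64(542), np.int64(541), np.int64(543)] [np.int64(521), np.int64(518), np.int64(521), np.int64(519), np.int64(517), np.int64(515), np.int64(485), np.int64(325), np.int64(279), np.int64(278), np.int64(279), np.int64(279), np.int64(279), np.int64(277), np.int64(276), np.int64(282)]
[[ 0.6576 -0.3135  0.084 ]
 [ 0.4233 -0.2982  0.084 ]
 [ 0.5437 -0.1409  0.084 ]
 [ 0.5337 -0.5043  0.084 ]]
```

>>> play_rows([
  [[0,0,0,0,0,0,24],[0,0,0,0,0,0,22],[0,0,0,0,0,0,20],[0,0,0,0,0,0,18],[0,0,0,0,0,0,10]],
], newtons=100)

```text
time: 4.42
tool_pos: [0.4566, 0.3134, 0.0131]
tcp_rot: [-3.138, 0.142, -0.0]
wrist_force: [-2.2, -1.1, 5.7]
width: 0.214
grip_force: 98.2
```

>>> play_rows([
  [[0,0,0,0,0,0,5],[0,0,0,0,0,0,0],[0,0,0,0,0,0,0],[0,0,0,0,0,0,0],[0,0,0,0,0,0,0]],
])

```text
time: 4.83
tool_pos: [0.4566, 0.3134, 0.0131]
tcp_rot: [-3.138, 0.142, -0.0]
wrist_force: [-1.5, -1.4, 5.7]
width: 0.215
grip_force: 98.2
```

```bash
cat >> h.py <<'E'
def tray(save_as=None,zt=None):
    """roller tray-y from top view, relative to tray rim ends; tray tilt from end depths"""
    c=cam("top"); s=bot.read_state(); im=c["image"]
    if save_as: save(c,save_as)
    z0=s["tool_pos"][2]-.009 if zt is None else zt    # tray underside height
    H,S,V=cv2.split(cv2.cvtColor(im,cv2.COLOR_RGB2HSV))
    M=Ro.from_rotvec(s["tcp_rot"]).as_matrix(); ex=M[:2,0]/np.linalg.norm(M[:2,0]); ey=np.array([-ex[1],ex[0]])
    g=s["tool_pos"][:2]+.118*ex       # expected tray centre
    uv=np.argwhere(np.ones(H.shape))[:,::-1]
    def loc(P): return np.c_[(P[:,:2]-g)@ex,(P[:,:2]-g)@ey]
    L=loc(onz(c,uv,z0+.045)).reshape(400,640,2)
    box=(abs(L[:,:,0])<.08)&(abs(L[:,:,1])<.18)
    red=((H<8)|(H>172))&(S>140)&box
    cs,_=cv2.findContours(red.astype(np.uint8),cv2.RETR_EXTERNAL,cv2.CHAIN_APPROX_NONE)
    k=max(cs,key=cv2.contourArea).reshape(-1,2); r=cv2.minAreaRect((loc(onz(c,k,z0+.045))*1000).astype(np.float32))
    # silhouette centre: cast at drum-centre height
    rr=cv2.minAreaRect((loc(onz(c,k,z0+.039))*1000).astype(np.float32))
    P=deproj(c,uv); D=loc(P); ok=c["depth"][uv[:,1],uv[:,0]]>0
    gray=((S<60)&(V>90)).ravel()
    fl=ok&gray&(abs(D[:,0])<.06)&(abs(D[:,1])<.16)&(abs(P[:,2]-z0-.004)<.02)
    A=np.c_[D[fl],np.ones(fl.sum())]; w=np.ones(len(A),bool)
    for _ in range(4):
        co=np.linalg.lstsq(A[w],P[fl][w,2],rcond=None)[0]; w=abs(A@co-P[fl][:,2])<.004
    gm=((gray|(V.ravel()<60))&(abs(D[:,0])<.078)&(abs(D[:,1])<.19)&(P[:,2]>z0-.012)&(P[:,2]<z0+.03)&ok)
    rim=D[gm]; 
    return dict(t=round(s["time"],2),roller=np.round(rr[0],1),size=np.round(rr[1],0),tilt_x=co[0].round(4),tilt_y=co[1].round(4),floor=co[2].round(4),n=w.sum(),
      rimy=(np.percentile(rim[:,1],[.5,99.5])*1000).round(1))
E
python3 - <<'E'
from h import *
print(att(),bot.read_state()["width"],bot.read_state()["grip_force"]); print(tray("pics/top1.png"))
E
```

```text
(4.8333, array([0.4566, 0.3134, 0.0131]), 'yaw', np.float64(-0.0903), 'y_up', np.float64(0.0003), 'xz', np.float64(0.0001)) 0.21540245223848756 98.17346692085266
{'t': 4.88, 'roller': array([ 3.4, 91.3]), 'size': array([64., 92.]), 'tilt_x': np.float64(0.0012), 'tilt_y': np.float64(0.0022), 'floor': np.float64(0.0049), 'n': np.int64(2226), 'rimy': array([-169.5,  168.3])}
```

View pics/top1.png

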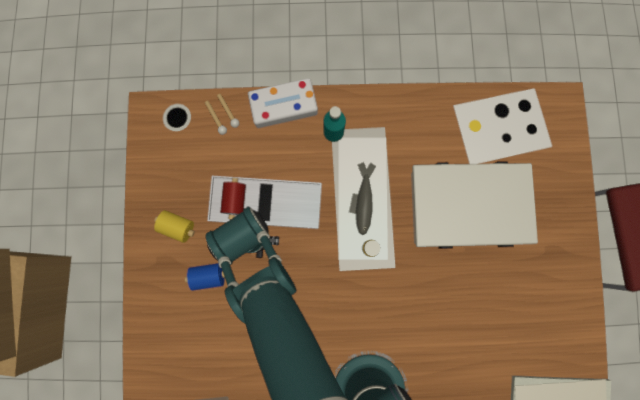

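The top view shows the handle pinched near (262,235), with the roller still at (233,198), tray y +91 mm. I lift a little with a slight counter-tilt.

>>> play_rows([
  [[0.008,0,0,0,0,-0.01,0],[0.008,0,0,0,0,-0.02,0],[0.008,0,0,0,0,-0.03,0],[0.008,0,0,0,0,-0.03,0],[0,0,0,0,0,-0.03,0]],
])

```text
time: 5.3
tool_pos: [0.4544, 0.3118, 0.0232]
tcp_rot: [-3.125, 0.142, 0.005]
wrist_force: [-0.3, -0.3, -8.0]
width: 0.212
grip_force: 97.8
```

```bash
sed -i 's/\[2\]-.009 if zt/[2]-.013 if zt/' h.py
python3 - <<'E'
from h import *
print(att(),bot.read_state()["wrist_force"]); print(tray())
E
```

```text
(5.3, array([0.4544, 0.3118, 0.0232]), 'yaw', np.float64(-0.0907), 'y_up', np.float64(0.0137), 'xz', np.float64(-0.0041)) [-0.32233821 -0.33811599 -7.97808321]
{'t': 5.35, 'roller': array([ 3.7, 90.2]), 'size': array([64., 93.]), 'tilt_x': np.float64(-0.0244), 'tilt_y': np.float64(0.0087), 'floor': np.float64(0.0122), 'n': np.int64(2232), 'rimy': array([-169.7,  168.1])}
```

>>> play_rows([
  [[0,0.008,0,0,0,-0.04,0],[0,0.008,0,0,0,-0.06,0],[0,0.008,0,0,0,-0.08,0],[0,0.008,0,0,0,-0.1,0],[0,0.008,0,0,0,-0.12,0]],
])

```text
time: 5.77
tool_pos: [0.4556, 0.3123, 0.0652]
tcp_rot: [-3.124, 0.141, -0.032]
wrist_force: [0.5, 0.9, -6.0]
width: 0.213
grip_force: 97.9
```

>>> play_rows([
  [[0,0,0,0,0,-0.15,0],[0,0,0,0,0,-0.15,0],[0,0,0,0,0,-0.15,0],[0,0,0,0,0,-0.15,0],[0,0,0,0,0,-0.1,0]],
])

```text
time: 6.18
tool_pos: [0.4555, 0.3122, 0.1377]
tcp_rot: [-3.121, 0.141, -0.038]
wrist_force: [1.2, 0.3, -6.2]
width: 0.211
grip_force: 98.0
```

Run:
```python
from h import *
print(att(),bot.read_state()["wrist_force"]); print(tray()); print(tray())
```

```text
(6.1833, array([0.4555, 0.3122, 0.1377]), 'yaw', np.float64(-0.0905), 'y_up', np.float64(0.0183), 'xz', np.float64(0.0232)) [ 1.247702    0.32572922 -6.23155299]
{'t': 6.23, 'roller': array([ 2.4, 88.4]), 'size': array([94., 65.]), 'tilt_x': np.float64(0.0039), 'tilt_y': np.float64(0.0154), 'floor': np.float64(0.13), 'n': np.int64(2892), 'rimy': array([-168.6,  168.3])}
{'t': 6.28, 'roller': array([ 3.4, 90.2]), 'size': array([93., 66.]), 'tilt_x': np.float64(0.0127), 'tilt_y': np.float64(0.0179), 'floor': np.float64(0.1328), 'n': np.int64(2915), 'rimy': array([-168.1,  169. ])}
```

>>> play_rows([
  [[0.01,0,0,0,0,0,0],[0.01,0,0,0,0,0,0],[0.01,0,0,0,0,0,0],[0,0,0,0,0,0,0],[0,0,0,0,0,0,0]],
])

```text
time: 6.7
tool_pos: [0.4539, 0.311, 0.1334]
tcp_rot: [-3.109, 0.141, -0.031]
wrist_force: [0.6, 0.1, -7.0]
width: 0.212
grip_force: 98.0
```

Run:
```python
from h import *
for _ in range(2): print(tray(),att()[5:])
```

```text
{'t': 6.75, 'roller': array([ 4.1, 82.2]), 'size': array([65., 93.]), 'tilt_x': np.float64(-0.0022), 'tilt_y': np.float64(0.0259), 'floor': np.float64(0.1252), 'n': np.int64(2906), 'rimy': array([-168.1,  168.8])} (np.float64(0.0301), 'xz', np.float64(0.0188))
{'t': 6.8, 'roller': array([ 4.2, 80. ]), 'size': array([65., 93.]), 'tilt_x': np.float64(-0.0006), 'tilt_y': np.float64(0.0261), 'floor': np.float64(0.1255), 'n': np.int64(2906), 'rimy': array([-168.1,  168.7])} (np.float64(0.0303), 'xz', np.float64(0.0191))
```

>>> play_rows([
  [[0,0,0,0,0,0,0],[0,0,0,0,0,0,0]],
])

```text
time: 6.97
tool_pos: [0.4545, 0.3115, 0.1343]
tcp_rot: [-3.108, 0.14, -0.033]
wrist_force: [-0.6, 0.0, -7.9]
width: 0.21
grip_force: 98.0
```

Run:
```python
from h import *
for _ in range(2): print(tray(),att()[5:])
```

```text
{'t': 7.02, 'roller': array([ 4.2, 69.8]), 'size': array([65., 93.]), 'tilt_x': np.float64(-0.0004), 'tilt_y': np.float64(0.0271), 'floor': np.float64(0.1262), 'n': np.int64(2933), 'rimy': array([-167.8,  168.6])} (np.float64(0.031), 'xz', np.float64(0.02))
{'t': 7.07, 'roller': array([ 4.4, 66.9]), 'size': array([93., 65.]), 'tilt_x': np.float64(-0.0011), 'tilt_y': np.float64(0.0275), 'floor': np.float64(0.1263), 'n': np.int64(2951), 'rimy': array([-167.8,  168.7])} (np.float64(0.0311), 'xz', np.float64(0.02))
```

>>> play_rows([
  [[-0.014,0,0,0,0,0,0],[-0.014,0,0,0,0,0,0],[0,0,0,0,0,0,0]],
])

```text
time: 7.32
tool_pos: [0.4546, 0.3118, 0.1346]
tcp_rot: [-3.122, 0.141, -0.033]
wrist_force: [-0.3, 0.1, -6.1]
width: 0.214
grip_force: 98.0
```

Run:
```python
from h import *
for _ in range(2): print(tray(),att()[5:])
```

```text
{'t': 7.37, 'roller': array([ 3.5, 43.7]), 'size': array([68., 93.]), 'tilt_x': np.float64(0.0016), 'tilt_y': np.float64(0.015), 'floor': np.float64(0.1265), 'n': np.int64(3034), 'rimy': array([-167.8,  168.7])} (np.float64(0.0171), 'xz', np.float64(0.0202))
{'t': 7.42, 'roller': array([ 3.7, 40.4]), 'size': array([68., 93.]), 'tilt_x': np.float64(0.0012), 'tilt_y': np.float64(0.0155), 'floor': np.float64(0.1264), 'n': np.int64(3074), 'rimy': array([-167.8,  168.9])} (np.float64(0.0171), 'xz', np.float64(0.0201))
```

>>> play_rows([
  [[-0.014,0,0,0,0,0,0],[-0.013,0,0,0,0,0,0]],
])

```text
time: 7.58
tool_pos: [0.4545, 0.3114, 0.1345]
tcp_rot: [-3.136, 0.142, -0.032]
wrist_force: [-0.5, -0.2, -6.9]
width: 0.211
grip_force: 98.0
```

Run:
```python
from h import *
for _ in range(2): print(tray(),att()[5:])
```

```text
{'t': 7.63, 'roller': array([ 2.1, 25.2]), 'size': array([68., 97.]), 'tilt_x': np.float64(0.0017), 'tilt_y': np.float64(0.0022), 'floor': np.float64(0.1264), 'n': np.int64(3192), 'rimy': array([-168.4,  168.7])} (np.float64(0.003), 'xz', np.float64(0.0201))
{'t': 7.68, 'roller': array([ 2.3, 22.2]), 'size': array([68., 97.]), 'tilt_x': np.float64(0.0037), 'tilt_y': np.float64(0.0027), 'floor': np.float64(0.1265), 'n': np.int64(3225), 'rimy': array([-168.3,  169. ])} (np.float64(0.0034), 'xz', np.float64(0.0201))
```

>>> play_rows([
  [[-0.003,0,0,0,0,0,0],[0,0,0,0,0,0,0]],
])

```text
time: 7.85
tool_pos: [0.4545, 0.3116, 0.1345]
tcp_rot: [-3.137, 0.142, -0.031]
wrist_force: [-0.5, -0.8, -6.6]
width: 0.211
grip_force: 98.0
```

Run:
```python
from h import *
for _ in range(2): print(tray(),att()[5:])
```

```text
{'t': 7.9, 'roller': array([ 2.9, 12.2]), 'size': array([66., 97.]), 'tilt_x': np.float64(-0.0003), 'tilt_y': np.float64(0.0011), 'floor': np.float64(0.1263), 'n': np.int64(3340), 'rimy': array([-168.1,  169.1])} (np.float64(0.0021), 'xz', np.float64(0.02))
{'t': 7.95, 'roller': array([ 2.2, 10.8]), 'size': array([64., 95.]), 'tilt_x': np.float64(0.0017), 'tilt_y': np.float64(0.0013), 'floor': np.float64(0.1264), 'n': np.int64(3360), 'rimy': array([-168.1,  169.1])} (np.float64(0.0021), 'xz', np.float64(0.02))
```

>>> play_rows([
  [[0,0,0,0,0,0,0],[0,0,0,0,0,0,0],[0,0,0,0,0,0,0],[0,0,0,0,0,0,0],[0,0,0,0,0,0,0]],
])

```text
time: 8.37
tool_pos: [0.4546, 0.3115, 0.1345]
tcp_rot: [-3.137, 0.142, -0.032]
wrist_force: [-0.0, -0.9, -6.9]
width: 0.216
grip_force: 98.0
```

Run:
```python
from h import *
for _ in range(2): print(tray(),att())
p=bot.read_state()["tool_pos"]; psi=-.008
tgt=np.array([.542,-.3205])-.118*np.array([np.cos(psi),np.sin(psi)]); print(tgt,tgt-p[:2])
```

```text
{'t': 8.42, 'roller': array([3.5, 1.8]), 'size': array([93., 64.]), 'tilt_x': np.float64(0.0014), 'tilt_y': np.float64(0.0025), 'floor': np.float64(0.1263), 'n': np.int64(3314), 'rimy': array([-168.2,  169.1])} (8.4167, array([0.4545, 0.3115, 0.1345]), 'yaw', np.float64(-0.0906), 'y_up', np.float64(0.002), 'xz', np.float64(0.02))
{'t': 8.47, 'roller': array([3.7, 1.8]), 'size': array([64., 93.]), 'tilt_x': np.float64(0.0006), 'tilt_y': np.float64(0.002), 'floor': np.float64(0.1263), 'n': np.int64(3313), 'rimy': array([-168.2,  169. ])} (8.4667, array([0.4545, 0.3115, 0.1345]), 'yaw', np.float64(-0.0906), 'y_up', np.float64(0.002), 'xz', np.float64(0.02))
[ 0.42400378 -0.31955601] [-0.03051258 -0.63103221]
```

The roller has stopped at tray y +2 mm with the tray level. Next is a gentle carry of 0.63 m at about 0.06 m/s², turning slowly as it goes.

>>> play_rows([
  [[0,0,-0.002,0,0.004,0,0],[0,0,-0.002,0,0.008,0,0],[0,0,-0.002,0,0.012,0,0],[0,0,-0.002,0,0.016,0,0],[0,0,-0.002,0,0.02,0,0]],
])

```text
time: 8.88
tool_pos: [0.454, 0.3054, 0.1345]
tcp_rot: [-3.138, 0.134, -0.031]
wrist_force: [0.3, -0.5, -6.5]
width: 0.21
grip_force: 98.0
```

>>> play_rows([
  [[0,0,-0.002,0,0.024,0,0],[0,0,-0.002,0,0.028,0,0],[0,0,-0.002,0,0.032,0,0],[0,0,-0.002,0,0.036,0,0],[0,0,-0.002,0,0.04,0,0]],
])

```text
time: 9.3
tool_pos: [0.4526, 0.2892, 0.1344]
tcp_rot: [-3.138, 0.126, -0.032]
wrist_force: [-0.0, 0.1, -5.8]
width: 0.212
grip_force: 98.0
```

>>> play_rows([
  [[0,0,-0.002,0,0.044,0,0],[0,0,-0.002,0,0.048,0,0],[0,0,-0.002,0,0.052,0,0],[0,0,-0.002,0,0.056,0,0],[0,0,-0.002,0,0.06,0,0]],
])

```text
time: 9.72
tool_pos: [0.4506, 0.263, 0.1344]
tcp_rot: [-3.138, 0.118, -0.032]
wrist_force: [0.4, -1.3, -6.5]
width: 0.212
grip_force: 98.0
```

>>> play_rows([
  [[0,0,-0.002,0,0.064,0,0],[0,0,-0.002,0,0.068,0,0],[0,0,-0.002,0,0.072,0,0],[0,0,-0.002,0,0.076,0,0],[0,0,-0.002,0,0.08,0,0]],
])

```text
time: 10.13
tool_pos: [0.4479, 0.2269, 0.1343]
tcp_rot: [-3.139, 0.11, -0.032]
wrist_force: [0.2, 0.3, -6.8]
width: 0.216
grip_force: 98.0
```

>>> play_rows([
  [[0,0,-0.002,0,0.084,0,0],[0,0,-0.002,0,0.088,0,0],[0,0,-0.002,0,0.092,0,0],[0,0,-0.002,0,0.096,0,0],[0,0,-0.002,0,0.1,0,0]],
])

```text
time: 10.55
tool_pos: [0.4447, 0.1808, 0.1343]
tcp_rot: [-3.139, 0.103, -0.032]
wrist_force: [-0.8, -0.0, -6.7]
width: 0.214
grip_force: 98.0
```

>>> play_rows([
  [[0,0,-0.002,0,0.104,0,0],[0,0,-0.002,0,0.108,0,0],[0,0,-0.002,0,0.112,0,0],[0,0,-0.002,0,0.116,0,0],[0,0,-0.002,0,0.12,0,0]],
])

```text
time: 10.97
tool_pos: [0.4412, 0.1248, 0.1342]
tcp_rot: [-3.139, 0.095, -0.032]
wrist_force: [0.8, -0.1, -6.7]
width: 0.212
grip_force: 98.0
```

>>> play_rows([
  [[0,0,-0.002,0,0.12,0,0],[0,0,-0.002,0,0.12,0,0],[0,0,-0.002,0,0.12,0,0],[0,0,-0.002,0,0.12,0,0],[0,0,-0.002,0,0.12,0,0]],
])

```text
time: 11.38
tool_pos: [0.4375, 0.0647, 0.1341]
tcp_rot: [-3.14, 0.087, -0.032]
wrist_force: [0.3, -0.3, -6.0]
width: 0.214
grip_force: 98.0
```

>>> play_rows([
  [[0,0,-0.002,0,0.12,0,0],[0,0,-0.002,0,0.12,0,0],[0,0,-0.002,0,0.12,0,0],[0,0,-0.002,0,0.12,0,0],[0,0,-0.002,0,0.12,0,0]],
])

```text
time: 11.8
tool_pos: [0.4342, 0.0048, 0.1341]
tcp_rot: [-3.14, 0.079, -0.032]
wrist_force: [-0.6, -0.3, -7.3]
width: 0.213
grip_force: 98.0
```

>>> play_rows([
  [[0,0,-0.002,0,0.12,0,0],[0,0,-0.002,0,0.12,0,0],[0,0,-0.002,0,0.12,0,0],[0,0,-0.002,0,0.12,0,0],[0,0,-0.002,0,0.12,0,0]],
])

```text
time: 12.22
tool_pos: [0.4312, -0.0552, 0.134]
tcp_rot: [3.141, -0.071, 0.031]
wrist_force: [-0.3, -0.9, -6.7]
width: 0.211
grip_force: 98.0
```

>>> play_rows([
  [[0,0,-0.002,0,0.12,0,0],[0,0,-0.002,0,0.12,0,0],[0,0,-0.002,0,0.12,0,0],[0,0,-0.002,0,0.12,0,0],[0,0,-0.002,0,0.12,0,0]],
])

```text
time: 12.63
tool_pos: [0.4285, -0.1151, 0.1339]
tcp_rot: [3.141, -0.063, 0.031]
wrist_force: [-0.2, 0.0, -7.6]
width: 0.213
grip_force: 98.1
```

>>> play_rows([
  [[0,0,-0.002,0,0.12,0,0],[0,0,-0.002,0,0.116,0,0],[0,0,-0.002,0,0.112,0,0],[0,0,-0.002,0,0.108,0,0],[0,0,-0.002,0,0.104,0,0]],
])

```text
time: 13.05
tool_pos: [0.4264, -0.171, 0.1339]
tcp_rot: [3.141, -0.056, 0.031]
wrist_force: [0.0, 0.7, -6.9]
width: 0.212
grip_force: 98.1
```

>>> play_rows([
  [[0,0,-0.002,0,0.1,0,0],[0,0,-0.002,0,0.096,0,0],[0,0,-0.002,0,0.092,0,0],[0,0,-0.002,0,0.088,0,0],[0,0,-0.002,0,0.084,0,0]],
])

```text
time: 13.47
tool_pos: [0.4253, -0.2166, 0.1337]
tcp_rot: [-3.141, 0.048, -0.031]
wrist_force: [0.2, -0.7, -6.7]
width: 0.213
grip_force: 98.1
```

>>> play_rows([
  [[0,0,-0.002,0,0.08,0,0],[0,0,-0.002,0,0.076,0,0],[0,0,-0.002,0,0.072,0,0],[0,0,-0.002,0,0.068,0,0],[0,0,-0.002,0,0.064,0,0]],
])

```text
time: 13.88
tool_pos: [0.4243, -0.2523, 0.1337]
tcp_rot: [-3.141, 0.04, -0.031]
wrist_force: [-0.2, 0.1, -6.5]
width: 0.211
grip_force: 98.1
```

>>> play_rows([
  [[0,0,-0.002,0,0.06,0,0],[0,0,-0.002,0,0.056,0,0],[0,0,-0.002,0,0.052,0,0],[0,0,-0.002,0,0.048,0,0],[0,0,-0.002,0,0.044,0,0]],
])

```text
time: 14.3
tool_pos: [0.4237, -0.2781, 0.1338]
tcp_rot: [-3.141, 0.032, -0.032]
wrist_force: [-0.0, -0.5, -7.1]
width: 0.213
grip_force: 98.1
```

>>> play_rows([
  [[0,0,-0.002,0,0.04,0,0],[0,0,-0.002,0,0.036,0,0],[0,0,-0.002,0,0.032,0,0],[0,0,-0.002,0,0.028,0,0],[0,0,-0.002,0,0.024,0,0]],
])

```text
time: 14.72
tool_pos: [0.4234, -0.2939, 0.1337]
tcp_rot: [-3.141, 0.024, -0.031]
wrist_force: [1.0, 0.1, -6.4]
width: 0.213
grip_force: 98.1
```

>>> play_rows([
  [[0,0,-0.002,0,0.02,0,0],[0,0,-0.002,0,0.016,0,0],[0,0,-0.002,0,0.012,0,0],[0,0,-0.002,0,0.008,0,0],[0,0,-0.002,0,0.004,0,0]],
])

```text
time: 15.13
tool_pos: [0.4234, -0.2997, 0.1337]
tcp_rot: [-3.141, 0.016, -0.032]
wrist_force: [-0.3, -0.5, -6.3]
width: 0.214
grip_force: 98.1
```

Run:
```python
from h import *
for i in range(2): print(tray("pics/top2.png" if i else None),att())
p=bot.read_state()["tool_pos"]
print(tocmd(np.array([.424,-.3196,p[2]])-p))
```

```text
{'t': 15.18, 'roller': array([1.4, 1. ]), 'size': array([68., 93.]), 'tilt_x': np.float64(0.0018), 'tilt_y': np.float64(0.0011), 'floor': np.float64(0.1248), 'n': np.int64(3292), 'rimy': array([-168.6,  170. ])} (15.1833, array([ 0.4234, -0.2997,  0.1338]), 'yaw', np.float64(-0.0104), 'y_up', np.float64(0.0004), 'xz', np.float64(0.0201))
{'t': 15.23, 'roller': array([1.4, 0.9]), 'size': array([68., 93.]), 'tilt_x': np.float64(0.004), 'tilt_y': np.float64(0.0007), 'floor': np.float64(0.1249), 'n': np.int64(3281), 'rimy': array([-168.2,  170. ])} (15.2333, array([ 0.4233, -0.2996,  0.1337]), 'yaw', np.float64(-0.0105), 'y_up', np.float64(0.0004), 'xz', np.float64(0.0201))
[0.009 0.2   0.   ]
```

View pics/top2.png

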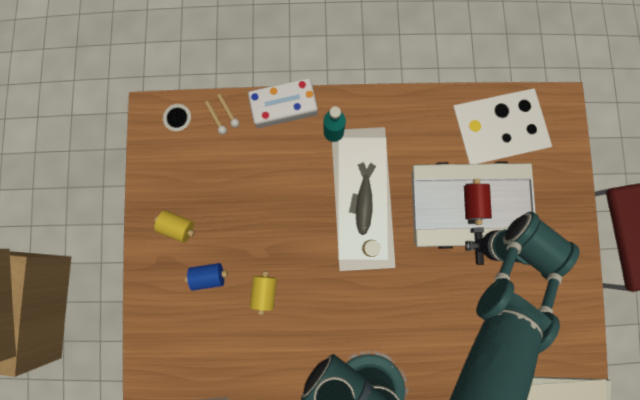

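The top view shows the tray over the lid with the roller on the patch at (478,201). The fish, jar and flask have not moved. I make the last 20 mm shift and lower to just above the lid.

>>> play_rows([
  [[0,0,0,0.001,0.004,0.005,0],[0,0,0,0.001,0.008,0.01,0],[0,0,0,0.001,0.012,0.015,0],[0,0,0,0.001,0.016,0.015,0],[0,0,0,0.001,0.02,0.015,0]],
])

```text
time: 15.65
tool_pos: [0.4239, -0.3057, 0.1275]
tcp_rot: [-3.141, 0.016, -0.031]
wrist_force: [-0.0, -0.4, -6.7]
width: 0.211
grip_force: 98.1
```

>>> play_rows([
  [[0,0,0,0.001,0.024,0.015,0],[0,0,0,0.001,0.028,0.015,0],[0,0,0,0.001,0.024,0.015,0],[0,0,0,0.001,0.02,0.015,0],[0,0,0,0,0.016,0.015,0]],
])

```text
time: 16.07
tool_pos: [0.4243, -0.3172, 0.1201]
tcp_rot: [-3.141, 0.017, -0.032]
wrist_force: [-0.1, 0.5, -7.1]
width: 0.215
grip_force: 98.1
```

>>> play_rows([
  [[0,0,-0.002,0,0.012,0.015,0],[0,0,-0.002,0,0.008,0.015,0],[0,0,0,0,0.004,0.015,0],[0,0,0,0,0.002,0.01,0],[0,0,0,0,0,0.005,0]],
])

```text
time: 16.48
tool_pos: [0.4243, -0.3193, 0.114]
tcp_rot: [-3.141, 0.013, -0.031]
wrist_force: [-0.9, 0.5, -6.6]
width: 0.211
grip_force: 98.1
```

Run:
```python
from h import *
for i in range(2): print(tray(),att())
c=cam("top"); im=c["image"]; cv2.imwrite("pics/crop3.png",cv2.resize(im[150:260,400:550],None,fx=5,fy=5)[:,:,::-1])
# tray rim by depth step, tray rim height ~ z0+.016
z0=bot.read_state()["tool_pos"][2]-.013
ys,xs=np.mgrid[150:260,400:550]; uv=np.c_[xs.ravel(),ys.ravel()]; P=deproj(c,uv)
red=(im[ys,xs,0].astype(int)>im[ys,xs,1]+40).ravel()
M=((P[:,2]>.093)&(P[:,2]<.13)&~red&(P[:,0]>.475)).reshape(xs.shape).astype(np.uint8)
M=cv2.morphologyEx(M,cv2.MORPH_OPEN,np.ones((3,3),np.uint8)); q=np.argwhere(M)[:,::-1]+[400,150]
print(z0,np.median(P[M.ravel()>0,2])); r=cv2.minAreaRect((onz(c,q,z0+.012)[:,:2]*1000).astype(np.float32)); print("tray",r)
```

```text
{'t': 16.53, 'roller': array([2.2, 0.7]), 'size': array([95., 69.]), 'tilt_x': np.float64(0.0039), 'tilt_y': np.float64(0.001), 'floor': np.float64(0.1051), 'n': np.int64(3152), 'rimy': array([-168.4,  170. ])} (16.5333, array([ 0.4243, -0.3193,  0.114 ]), 'yaw', np.float64(-0.0085), 'y_up', np.float64(0.0007), 'xz', np.float64(0.0198))
{'t': 16.58, 'roller': array([0.9, 0.7]), 'size': array([69., 92.]), 'tilt_x': np.float64(0.0005), 'tilt_y': np.float64(0.0016), 'floor': np.float64(0.1051), 'n': np.int64(3155), 'rimy': array([-168.3,  169.8])} (16.5833, array([ 0.4243, -0.3193,  0.1141]), 'yaw', np.float64(-0.0084), 'y_up', np.float64(0.0006), 'xz', np.float64(0.0198))
0.10123345638542713 0.10553694081841702
tray ((543.4796142578125, -320.4261474609375), (344.8920593261719, 139.48348999023438), 89.52674102783203)
```

View pics/crop3.png

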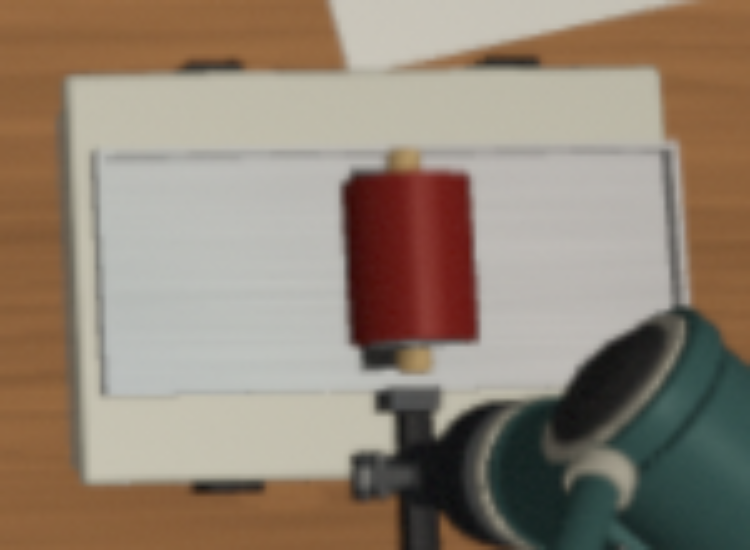

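The crop shows the tray centred and parallel over the lid, with the roller on the patch at crop (412,258). The tray centre is within 2 mm of the lid centre. I lower to about 10 mm clearance and hold for over 3 s.

>>> play_rows([
  [[0,0,0,-0.002,0,0.01,0],[0,0,0,-0.002,0,0.015,0],[0,0,0,-0.002,0,0.02,0],[0,0,0,-0.002,0,0.015,0],[0,0,0,-0.002,0,0.01,0]],
])

```text
time: 17.05
tool_pos: [0.4234, -0.3192, 0.1069]
tcp_rot: [-3.141, 0.013, -0.031]
wrist_force: [-0.2, -0.8, -6.4]
width: 0.214
grip_force: 98.1
```

>>> play_rows([
  [[0,0,0,0,0,0,0],[0,0,0,0,0,0,0],[0,0,0,0,0,0,0],[0,0,0,0,0,0,0],[0,0,0,0,0,0,0]],
])

```text
time: 17.47
tool_pos: [0.4236, -0.3195, 0.1073]
tcp_rot: [-3.141, 0.013, -0.032]
wrist_force: [0.2, 0.7, -7.0]
width: 0.217
grip_force: 98.1
```

>>> play_rows([
  [[0,0,0,0,0,0,0],[0,0,0,0,0,0,0],[0,0,0,0,0,0,0],[0,0,0,0,0,0,0],[0,0,0,0,0,0,0]],
])

```text
time: 17.88
tool_pos: [0.4236, -0.3194, 0.1072]
tcp_rot: [-3.141, 0.013, -0.032]
wrist_force: [-0.2, 1.0, -6.4]
width: 0.213
grip_force: 98.1
```

>>> play_rows([
  [[0,0,0,0,0,0,0],[0,0,0,0,0,0,0],[0,0,0,0,0,0,0],[0,0,0,0,0,0,0],[0,0,0,0,0,0,0]],
])

```text
time: 18.3
tool_pos: [0.4235, -0.3194, 0.1072]
tcp_rot: [-3.141, 0.013, -0.032]
wrist_force: [-0.6, -1.0, -6.5]
width: 0.217
grip_force: 98.1
```

>>> play_rows([
  [[0,0,0,0,0,0,0],[0,0,0,0,0,0,0],[0,0,0,0,0,0,0],[0,0,0,0,0,0,0],[0,0,0,0,0,0,0]],
])

```text
time: 18.72
tool_pos: [0.4236, -0.3194, 0.1072]
tcp_rot: [-3.141, 0.013, -0.032]
wrist_force: [0.2, -0.1, -6.6]
width: 0.207
grip_force: 98.1
```

>>> play_rows([
  [[0,0,0,0,0,0,0],[0,0,0,0,0,0,0],[0,0,0,0,0,0,0],[0,0,0,0,0,0,0],[0,0,0,0,0,0,0]],
])

```text
time: 19.13
tool_pos: [0.4236, -0.3194, 0.1072]
tcp_rot: [-3.141, 0.013, -0.032]
wrist_force: [0.3, 0.6, -6.0]
width: 0.213
grip_force: 98.1
```

>>> play_rows([
  [[0,0,0,0,0,0,0],[0,0,0,0,0,0,0],[0,0,0,0,0,0,0],[0,0,0,0,0,0,0],[0,0,0,0,0,0,0]],
])

```text
time: 19.55
tool_pos: [0.4236, -0.3194, 0.1072]
tcp_rot: [-3.141, 0.013, -0.032]
wrist_force: [0.7, 0.6, -6.4]
width: 0.213
grip_force: 98.1
```

>>> play_rows([
  [[0,0,0,0,0,0,0],[0,0,0,0,0,0,0],[0,0,0,0,0,0,0],[0,0,0,0,0,0,0],[0,0,0,0,0,0,0]],
])

```text
time: 19.97
tool_pos: [0.4236, -0.3194, 0.1072]
tcp_rot: [-3.141, 0.013, -0.032]
wrist_force: [-0.1, 0.5, -6.6]
width: 0.213
grip_force: 98.1
```

>>> play_rows([
  [[0,0,0,0,0,0,0],[0,0,0,0,0,0,0],[0,0,0,0,0,0,0],[0,0,0,0,0,0,0],[0,0,0,0,0,0,0]],
])

```text
time: 20.38
tool_pos: [0.4236, -0.3194, 0.1072]
tcp_rot: [-3.141, 0.013, -0.032]
wrist_force: [0.8, 0.9, -6.8]
width: 0.214
grip_force: 98.1
```

>>> play_rows([
  [[0,0,0,0,0,0,0],[0,0,0,0,0,0,0],[0,0,0,0,0,0,0],[0,0,0,0,0,0,0],[0,0,0,0,0,0,0]],
])

```text
time: 20.8
tool_pos: [0.4236, -0.3194, 0.1072]
tcp_rot: [-3.141, 0.013, -0.032]
wrist_force: [-0.4, -0.1, -6.7]
width: 0.211
grip_force: 98.1
```

Run:
```python
from h import *
print(tray(),att(),bot.read_state()["wrist_force"])
```

```text
{'t': 20.85, 'roller': array([2.2, 0.7]), 'size': array([69., 93.]), 'tilt_x': np.float64(0.0004), 'tilt_y': np.float64(0.0015), 'floor': np.float64(0.0984), 'n': np.int64(3101), 'rimy': array([-168.2,  176.1])} (20.85, array([ 0.4236, -0.3194,  0.1072]), 'yaw', np.float64(-0.0085), 'y_up', np.float64(0.0004), 'xz', np.float64(0.0201)) [-0.53543741  0.16100355 -7.84579429]
```

Held for 3.75 s with the roller steady at +0.7 mm. I set the tray down slowly, watching the force.

>>> play_rows([
  [[0,0,0,0,0,0.01,0],[0,0,0,0,0,0.015,0],[0,0,0,0,0,0.015,0],[0,0,0,0,0,0.015,0],[0,0,0,0,0,0.01,0]],
])

```text
time: 21.27
tool_pos: [0.4235, -0.3193, 0.1004]
tcp_rot: [-3.141, 0.013, -0.031]
wrist_force: [0.0, -0.2, -6.7]
width: 0.213
grip_force: 98.1
```

>>> play_rows([
  [[0,0,0,0,0,0.005,0],[0,0,0,0,0,0.004,0],[0,0,0,0,0,0.004,0],[0,0,0,0,0,0.004,0],[0,0,0,0,0,0.003,0]],
])

```text
time: 21.68
tool_pos: [0.4238, -0.3195, 0.0988]
tcp_rot: [-3.141, 0.013, -0.032]
wrist_force: [-0.5, 0.1, -6.6]
width: 0.217
grip_force: 98.1
```

Run:
```python
from h import *
print(tray(),att(),bot.read_state()["wrist_force"],bot.read_state()["torque"])
```

```text
{'t': 21.73, 'roller': array([1.4, 0.6]), 'size': array([69., 91.]), 'tilt_x': np.float64(0.0032), 'tilt_y': np.float64(0.0014), 'floor': np.float64(0.0899), 'n': np.int64(3049), 'rimy': array([-168.6,  178.2])} (21.7333, array([ 0.4238, -0.3194,  0.0987]), 'yaw', np.float64(-0.0085), 'y_up', np.float64(0.0003), 'xz', np.float64(0.0201)) [ 0.23787317  1.04791364 -6.23816763] [0.00592622 0.7802409  0.00707198]
```

>>> play_rows([
  [[0,0,0,0,0,0.003,0],[0,0,0,0,0,0.003,0],[0,0,0,0,0,0.003,0],[0,0,0,0,0,0.003,0],[0,0,0,0,0,0,0]],
])

```text
time: 22.15
tool_pos: [0.4237, -0.3194, 0.0974]
tcp_rot: [-3.141, 0.013, -0.031]
wrist_force: [1.4, -0.2, -7.0]
width: 0.213
grip_force: 98.1
```

>>> play_rows([
  [[0,0,0,0,0,0.002,0],[0,0,0,0,0,0.002,0],[0,0,0,0,0,0.002,0],[0,0,0,0,0,0.002,0],[0,0,0,0,0,0,0]],
])

```text
time: 22.57
tool_pos: [0.4238, -0.3195, 0.097]
tcp_rot: [-3.141, 0.013, -0.031]
wrist_force: [-2.2, 0.3, -3.8]
width: 0.214
grip_force: 98.3
```

Run:
```python
from h import *
print(tray(),att(),bot.read_state()["wrist_force"],bot.read_state()["torque"])
```

```text
{'t': 22.62, 'roller': array([1.9, 0.8]), 'size': array([91., 68.]), 'tilt_x': np.float64(0.0032), 'tilt_y': np.float64(0.0013), 'floor': np.float64(0.0884), 'n': np.int64(3046), 'rimy': array([-169.2,  177.9])} (22.6167, array([ 0.4237, -0.3194,  0.097 ]), 'yaw', np.float64(-0.0085), 'y_up', np.float64(0.0004), 'xz', np.float64(0.02)) [-0.28313744  0.65021715 -3.99866737] [0.08661134 0.95720395 0.01781233]
```

>>> play_rows([
  [[0,0,0,0,0,0.002,0],[0,0,0,0,0,0.002,0],[0,0,0,0,0,0.002,0],[0,0,0,0,0,0,0],[0,0,0,0,0,0,0]],
])

```text
time: 23.03
tool_pos: [0.4236, -0.3195, 0.0968]
tcp_rot: [-3.141, 0.013, -0.031]
wrist_force: [-4.9, 2.0, 2.4]
width: 0.212
grip_force: 99.2
```

Run:
```python
from h import *
print(tray(),att(),bot.read_state()["wrist_force"],bot.read_state()["torque"])
```

```text
{'t': 23.08, 'roller': array([1.9, 0.5]), 'size': array([69., 91.]), 'tilt_x': np.float64(0.0114), 'tilt_y': np.float64(0.0012), 'floor': np.float64(0.0887), 'n': np.int64(3065), 'rimy': array([-169. ,  178.2])} (23.0833, array([ 0.4236, -0.3194,  0.0967]), 'yaw', np.float64(-0.0085), 'y_up', np.float64(0.0004), 'xz', np.float64(0.0198)) [-5.17938069  2.07958307  2.28836559] [ 0.34284382  1.25023573 -0.01399679]
```

The lid now carries the weight. I ease the grip, then open gradually.

>>> play_rows([
  [[0,0,0,0,0,0,0],[0,0,0,0,0,0,0],[0,0,0,0,0,0,10],[0,0,0,0,0,0,18],[0,0,0,0,0,0,20]],
], newtons=20)

```text
time: 23.5
tool_pos: [0.4244, -0.3196, 0.0968]
tcp_rot: [3.141, -0.014, 0.034]
wrist_force: [-2.1, 2.9, 0.4]
width: 0.233
grip_force: 1.3
```

>>> play_rows([
  [[0,0,0,0,0,0,21],[0,0,0,0,0,0,23],[0,0,0,0,0,0,26],[0,0,0,0,0,0,30],[0,0,0,0,0,0,36]],
])

```text
time: 23.92
tool_pos: [0.4244, -0.3199, 0.0965]
tcp_rot: [3.141, -0.013, 0.033]
wrist_force: [-0.4, -0.3, 0.3]
width: 0.423
grip_force: 0.0
```

>>> play_rows([
  [[0,0,0,0,0,0,42],[0,0,0,0,0,0,48],[0,0,0,0,0,0,50],[0,0,0,0,0,0,50],[0,0,0,0,0,0,50]],
])

```text
time: 24.33
tool_pos: [0.4238, -0.3194, 0.0961]
tcp_rot: [-3.141, 0.013, -0.032]
wrist_force: [0.6, -0.4, 0.1]
width: 0.584
grip_force: 0.0
```

Run:
```python
from h import *
print(tray(zt=.084),att(),bot.read_state()["wrist_force"],bot.read_state()["width"])
```

```text
{'t': 24.38, 'roller': array([1.9, 0.8]), 'size': array([91., 68.]), 'tilt_x': np.float64(0.0), 'tilt_y': np.float64(0.0012), 'floor': np.float64(0.0882), 'n': np.int64(3043), 'rimy': array([-169.5,  178. ])} (24.3833, array([ 0.4238, -0.3194,  0.0961]), 'yaw', np.float64(-0.0085), 'y_up', np.float64(0.0004), 'xz', np.float64(0.02)) [ 0.52687706  0.83699134 -0.34043664] 0.5840795758131055
```

Released, with the roller unmoved. I retreat straight up.

>>> play_rows([
  [[0,0,0,0,0,-0.05,50],[0,0,0,0,0,-0.1,50],[0,0,0,0,0,-0.15,50],[0,0,0,0,0,-0.2,50],[0,0,0,0,0,-0.25,50]],
])

```text
time: 24.8
tool_pos: [0.4215, -0.3188, 0.1714]
tcp_rot: [-3.14, 0.013, -0.029]
wrist_force: [-0.6, 0.0, -0.4]
width: 0.587
grip_force: 0.0
```

>>> play_rows([
  [[0,0,0,0,0,-0.25,50],[0,0,0,0,0,-0.2,50],[0,0,0,0,0,-0.1,50],[0,0,0,0,0,0,50],[0,0,0,0,0,0,50]],
])

```text
time: 25.22
tool_pos: [0.4213, -0.3196, 0.2266]
tcp_rot: [3.141, -0.013, 0.033]
wrist_force: [0.1, 0.4, -0.8]
width: 0.587
grip_force: 0.0
```

Run:
```python
from h import *
print(att()); c=cam("top"); save(c,"pics/top4.png"); im=c["image"]
ys,xs=np.mgrid[150:260,400:550]; uv=np.c_[xs.ravel(),ys.ravel()]; P=deproj(c,uv)
H,S,V=cv2.split(cv2.cvtColor(im,cv2.COLOR_RGB2HSV))
def f(m,z): 
    q=np.argwhere(m)[:,::-1]; cs,_=cv2.findContours(m.astype(np.uint8),0,1); k=max(cs,key=cv2.contourArea).reshape(-1,2)
    return cv2.minAreaRect((onz(c,k,z)[:,:2]*1000).astype(np.float32))
box=np.zeros(H.shape,bool); box[150:255,405:545]=1
print("roller",f(((H<8)|(H>172))&(S>140)&box,.123))
print("tray-ish (cooler tint)",f((im[:,:,2].astype(int)>im[:,:,0]-6)&(V>90)&box,.1))
```

```text
(25.2167, array([ 0.4213, -0.3196,  0.2266]), 'yaw', np.float64(-0.0085), 'y_up', np.float64(-0.0005), 'xz', np.float64(0.0211))
roller ((543.7013549804688, -319.6105041503906), (68.41292572021484, 91.18425750732422), 89.55884552001953)
tray-ish (cooler tint) ((539.1862182617188, -257.12188720703125), (216.1466522216797, 132.85736083984375), 88.2954330444336)
```

View pics/top4.png

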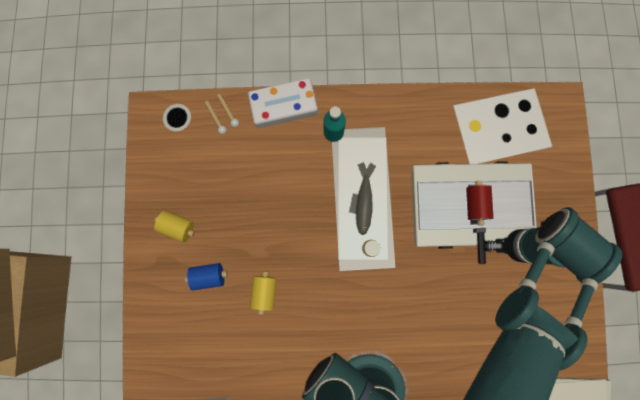

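The tray sits square on the lid, from (417,181) to (535,230). The roller is on the patch at (480,202), at y of about -0.320 against a lid centre of -0.3205. The gripper is clear and nothing else has moved, so I hand in.

```bash
python3 -c "
from workcell import bot
print(bot.finish_job())"
```

```text
the job is handed in; nothing more can be done
None
```

The tray is on the case lid, square and centred to within about 2 mm by the camera; the roller is on the ink patch, held 3.75 s just above the lid before setting down, and the job was handed in at about 25 s (no verdict was returned).

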